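# Set the honing machine's drive lever to the broad wheel

### The arm

A 6-joint arm with a two-finger parallel gripper is mounted at the origin on a cart in front of the work surface, level with it; the furniture and walls round the work are solid. World frame = base frame: x ahead of the robot, y to its left, z up, the work surface at z = 0. Lengths are in m, angles in rad, forces in N, time in s.
With the tool pointing down it reaches from about 0.225 to 0.875 m from the base axis. Payload 3.4 kg.
Tool frame: the origin (TCP) lies at the very end of the fingers, on their centre line; the grasp point (between the pads) lies 19 mm behind it; z points along the fingers, y is the line along which they close (so a half turn about z gives the same grasp; the last joint's range is limited). The gripper opens to 85 mm and grips with 20 to 120 N. Pads are 22 mm wide; open, the fingers measure 114 mm over their backs; the gripper's body (76 mm by 85 mm) begins 54 mm behind the grasp point. The pads swing forward as they close: fully open they stand 13 mm farther back than shut.
Start: joints at [1.18, 0.276, 1.505, -0, 1.361, -0.121], TCP at [0.153, 0.554, 0.231] pointing down, gripper open.
Joint ranges: [-2.89, 2.89], [-0.75, 2.08], [0.22, 2.7], [-1.18, 4.32], [0.11, 2.71], [-2.7, 2.7]. Speed limits (rad/s): [2.57, 2.57, 3.14, 3.14, 3.14, 3.14].

### API

Orientations are given as a unit quaternion [w, x, y, z].
In Python, from rig import readout, vision, manip gives the robot as it stands.
- The arm moves only by the shell command python3 -m handwheel 'ROWS' [FORCE]. ROWS is JSON, a list of rows, each a list of 3 entries, a list of its own where there are three numbers: the shift along the tool's x, y, z in mm, then the turn, a rotation vector about the tool's x, y, z in units of 6 degrees (1.0 is 6 degrees), then the closure, from -1 (fully open) to 1 (shut), so that 0 is half open. A call has 1 to 20 rows; each row shifts and turns the commanded pose from where the row before left it, along the tool's axes as they then stand; what a row does not reach is not made up. A row lasts 1/8 s, in which the tool goes at most 62.5 mm and 10.7 degrees, less where a joint would pass 70% of its speed; a pose out of reach is approached as far as the arm can. A call is refused whole if a number of a shift passes 62.5 or a number of a turn 1, either way. A call with a gripper value outside its range is refused whole. The fingers move at their own pace and stop on an object; FORCE is the grip in N (left out, the last holds). Time passes only in rows, so rows that do not move let the fingers close. It gives the time, the measured TCP pose, the force, the opening and the grip force at its end, in the units of the state.
- readout.get_state(): the state, without advancing time (a new reading comes with each control period).
- vision.get_image(name): name is "scene" or "top" or "wrist"; returns the picture (400x640x3 uint8, blue, green, red); there is no depth.
- vision.camera_params(name): a dict with "intrinsics" (3x3 intrinsics, pixels), "rvec" (rotation vector, rad) and "tvec" (3), from world to camera coordinates, as OpenCV has them; the wrist camera has in their place "hand_eye" (4x4, takes a point from camera to tool coordinates, whose origin is the TCP and whose axes are the flange's). Camera axes: x right, y down, z forward; pixel columns grow to the right and rows downward; lengths in m; the calibration is good to about 2 mm. A picture is of the moment at which its call begins: read the wrist's pose just before it. camera_params takes no time and is no camera call.
- manip.sign_off(): hands the job in; it is judged then, once.
The state is a dict: "clock": time; "qpos": joint angles; "qd": joint speeds; "effort": joint torques, N m; "position": TCP position; "ee_rot": TCP orientation; "contact_force": force on the tool from outside, world axes, zero at the start; "moment": the same for the moment, N m; "width": finger opening in m; "gripper_force": force on a finger pad.
Only numpy, scipy, OpenCV 4.12 (cv2) and the standard library are available. Lean on these libraries where they do the work, as an engineer would, in place of code of your own. Each camera call takes 0.05 s, during which the arm holds its last target. There are 200 camera calls.

### The job

Engage the broad wheel of the honing machine so that gouges can be sharpened on it: take the black ball of the drive lever, lift the lever out of the middle notch of its gate, swing it over to the end notch on the side where the broad wheel sits, and lower it fully home in that notch. Then let go of it.

Things in the scene. Friction and masses are not known exactly. Their poses are not given: they have to be found in the camera images.
- honing_machine: Grey honing machine fixed on the bench, base 255 x 190 x 15 mm. Origin: middle of its foot at bench height; x from lever side (robot's side) to motor, y left, z up. Motor: cylinder of 110 mm diameter along y at x=65, z=85 mm, a wheel on each end. In front, the drive lever in a steel gate: three notches 18 mm wide on an arc, rounded teeth between. Lever starts down in the middle notch (neutral).
- lever_pivot (a point): The lever's pivot, at (-20, 0, 85) mm in the machine frame. From it a 12 mm round rod runs level towards the robot. It swings sideways 0.5 rad either way (stays where put; notches at -0.4, 0, +0.4 rad) and hinges up at most 0.45 rad; a weak spring pushes it down (about 3 N at the ball). Gate at 85 mm radius; teeth block the rod unless the ball is raised 25 mm; at 35 to 50 mm it is free.
- ball (a point): Centre of the black ball, 30 mm diameter, on the lever's free end, 140 mm from the pivot; pinch it from above, fingers either side along the machine's y. Lever down: 85 mm above the bench; in the machine's x, y at about (-160, 0) mm in the middle notch, (-149, 55) or (-149, -55) mm in the end notches. Some 60 mm free on both sides of it, 65 mm below.
- broad_wheel: The broad wheel: a drum 120 mm in diameter, 45 mm wide. Origin at its centre, in the machine frame at (65, 115, 85) or (65, -115, 85) mm, depending on the end of the motor spindle it is fitted to; y axis along the spindle. On the other end is a narrow wheel of the same diameter and material, only 12 mm thick. The wheels do not turn.

How it is judged:
By the outcome, as a careful person would: the job done as asked, in the order asked, and still so for the second after the job is handed in, with the robot touching nothing.
It also fails if it takes over 35 s, if anything falls off the work surface, if the arm or the gripper's body presses on something with over 40 N, if the wrist force passes 120 N, or if a joint passes its speed limit or range.

## Working session

There is one attempt and no reset: what is moved stays moved. The work goes in short steps, Python scripts to look and compute and a shell command to move; the robot and the scene stay as the last step left them, time stands still between calls to the robot, and variables do not carry over. Pictures are saved under pics/ and viewed, at most 10 in all, crops included, and the job is handed in when it is done.

```bash
mkdir -p pics; python3 - <<'E'
from rig import readout, vision
import cv2
s=readout.get_state();print(s['clock'],s['position'],s['ee_rot'],s['width'])
for n in('scene','top'):
    cv2.imwrite(f'pics/{n}1.png',vision.get_image(n));print(n,vision.camera_params(n))
E
```

```text
0.0 [0.15305375 0.55371063 0.23045131] [-2.38624053e-04  1.34502764e-01  9.90912804e-01 -8.74293418e-04] 0.08546252020082681
scene {'intrinsics': array([[376.46929036,   0.        , 317.53656571],
       [  0.        , 376.46929036, 197.62645161],
       [  0.        ,   0.        ,   1.        ]]), 'rvec': array([ 1.98921435, -0.87923616,  0.49245393]), 'tvec': array([-0.36621616,  0.30428982,  0.50035037])}
top {'intrinsics': array([[511.72494714,   0.        , 320.2688477 ],
       [  0.        , 511.72494714, 200.65682451],
       [  0.        ,   0.        ,   1.        ]]), 'rvec': array([ 2.18430315, -2.01184342,  0.2124116 ]), 'tvec': array([-0.02455089,  0.60334543,  0.81784357])}
```

View pics/scene1.png

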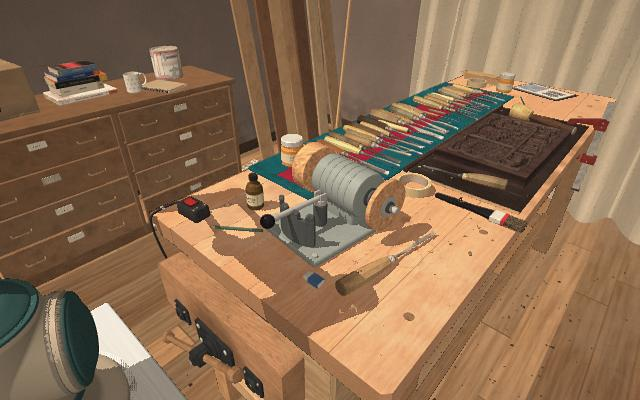

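View pics/top1.png

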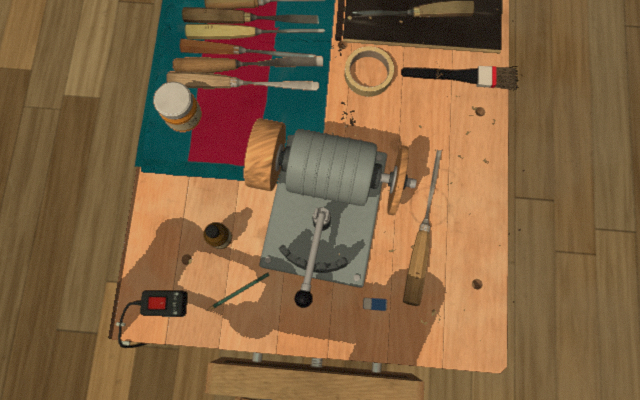

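The top view shows the ball at about (304,298), the lever hub at (321,213), the broad wheel on the left at (264,155) and the narrow one on the right at (399,180). In the scene view the ball is at (268,221).

```bash
cat > h.py <<'E'
import numpy as np,cv2
from rig import vision
def ray(n,uv):
    p=vision.camera_params(n);R=cv2.Rodrigues(p['rvec'])[0];t=p['tvec']
    d=R.T@np.linalg.inv(p['intrinsics'])@[*uv,1];return -R.T@t,d
def atz(n,uv,z):
    o,d=ray(n,uv);return o+d*(z-o[2])/d[2]
def tri(a,b):
    (o1,d1),(o2,d2)=ray('top',a),ray('scene',b)
    s=np.linalg.lstsq(np.c_[d1,-d2],o2-o1,rcond=None)[0]
    return o1+d1*s[0],o2+d2*s[1]
def blob(n,uv,r):
    im=cv2.imread(f'pics/{n}1.png').max(2);x,y=uv
    m=(im[y-r:y+r,x-r:x+r]<55).astype('uint8')
    k,_,st,c=cv2.connectedComponentsWithStats(m);i=1+st[1:,4].argmax();return c[i]+[x-r,y-r],st[i]
E
python3 - <<'E'
from h import *
np.set_printoptions(precision=4,suppress=True)
a,sa=blob('top',(304,298),14);b,sb=blob('scene',(268,221),12);print(a,sa,b,sb)
print('ball tri',*tri(a,b)); B=atz('top',a,.085);print('z85',B,atz('scene',b,.085))
P=atz('top',(322,213),.095);print('hub',P,np.linalg.norm((P-B)[:2]),'yaw',np.arctan2(*(P-B)[1::-1]))
for q in((262,264),(362,286)):print('base',atz('top',q,.015))
for q in((264,155),(399,180),(288,160),(380,177)):print('spindle',atz('top',q,.085))
E
```

```text
[303.0544 298.4268] [  5   6  17  18 239] [267.1887 221.4528] [  4   6  15  14 159]
ball tri [0.4352 0.0389 0.0847] [0.4369 0.0375 0.0847]
z85 [0.4352 0.0389 0.085 ] [0.4367 0.0372 0.085 ]
hub [0.5762 0.0197 0.095 ] 0.14238837651122185 yaw -0.13539370661216457
base [0.4909 0.1202 0.015 ]
base [ 0.4669 -0.0598  0.015 ]
spindle [0.6715 0.1279 0.085 ]
spindle [ 0.6459 -0.106   0.085 ]
spindle [0.6659 0.0858 0.085 ]
spindle [ 0.6485 -0.0735  0.085 ]
```

The broad wheel is on the machine's +y (left) side and the machine yaw is about -0.134 rad. Ball ≈ (0.436, 0.038, 0.085); target in the left notch ≈ (0.454, 0.090).

```bash
python3 -m handwheel '[[[-34,-35,0],[0,0,0],-1],[[-34,-35,0],[0,0,0],-1],[[-34,-35,0],[0,0,0],-1],[[-34,-35,0],[0,0,0],-1],[[-34,-35,0],[0,0,0],-1],[[-34,-35,0],[0,0,0],-1],[[-34,-35,0],[0,0,0],-1],[[-34,-35,0],[0,0,0],-0.5],[[-34,-35,0],[0,0,0],-0.5],[[-34,-35,0],[0,0,0],-0.5],[[-34,-35,0],[0,0,0],-0.5],[[-34,-35,0],[0,0,0],-0.5],[[0,0,0],[0,0,-0.65],-0.5],[[0,0,0],[0,0,-0.65],-0.5],[[0,0,0],[0,0,0],-0.5],[[0,0,0],[0,0,0],-0.5]]' 40
cat >> h.py <<'E'
from scipy.spatial.transform import Rotation as Ro
def delta(target):
    from rig import readout
    s=readout.get_state();R=Ro.from_quat(s['ee_rot'],scalar_first=True).as_matrix()
    print('t',s['clock'],'pos',s['position'].round(4),'w',s['width'],'yaxis',R[:,1].round(3),'z',R[:,2].round(3),'F',s['contact_force'])
    print('tool mm',(R.T@(np.array(target)-s['position'])*1e3).round(1));return s,R
E
python3 - <<'E'
from h import *
s,R=delta([.436,.038,.065])
H=np.array(vision.camera_params('wrist')['hand_eye']);K=vision.camera_params('wrist')['intrinsics']
cv2.imwrite('pics/wrist1.png',vision.get_image('wrist'))
T=np.eye(4);T[:3,:3]=R;T[:3,3]=s['position']
c=np.linalg.inv(T@H)@[.436,.038,.085,1];u=K@c[:3];print('pred ball px',u[:2]/u[2],'depth',c[2])
E
```

```text
clock: 2.1
position: [0.4344, 0.0408, 0.2311]
ee_rot: [-0.0, 0.067, 0.998, 0.0]
contact_force: [0.1, 0.3, -0.1]
width: 0.064
gripper_force: 0.0
t 2.1 pos [0.4344 0.0408 0.2311] w 0.06404973374465801 yaxis [0.134 0.991 0.   ] z [-0.  0. -1.] F [ 0.10797878  0.28887753 -0.07556119]
tool mm [ -2.1  -2.6 166.1]
pred ball px [317.36776546 186.60439336] depth 0.2967449875506179
```

View pics/wrist1.png

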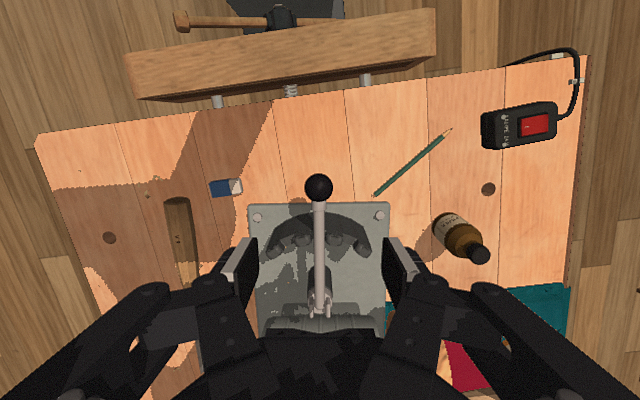

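The ball is at (319,187), within 2 px of the predicted position, and the rod runs straight along the image, so the yaw is right. Next I descend and close.

```bash
python3 -m handwheel '[[[-2,-2,20],[0,0,0],-0.5],[[0,0,35],[0,0,0],-0.5],[[0,0,35],[0,0,0],-0.5],[[0,0,30],[0,0,0],-0.5],[[0,0,26],[0,0,0],-0.5],[[0,0,20],[0,0,0],-0.5],[[0,0,0],[0,0,0],-0.5],[[0,0,0],[0,0,0],0],[[0,0,0],[0,0,0],0.5],[[0,0,0],[0,0,0],1],[[0,0,0],[0,0,0],1],[[0,0,0],[0,0,0],1],[[0,0,0],[0,0,0],1],[[0,0,0],[0,0,0],1]]' 40
```

```text
clock: 3.9
position: [0.4371, 0.0384, 0.0656]
ee_rot: [0.001, 0.067, 0.998, 0.0]
contact_force: [3.1, 1.8, 2.1]
width: 0.0278
gripper_force: 39.3
```

```bash
python3 -m handwheel '[[[0,0,-5],[0,0,0],1],[[-0.5,0,-6],[0,0,0],1],[[-1,0,-8],[0,0,0],1],[[-1.5,0,-8],[0,0,0],1],[[-1.5,0,-8],[0,0,0],1],[[-2,0,-7],[0,0,0],1],[[0,0,0],[0,0,0],1],[[0,0,0],[0,0,0],1]]' 40
python3 - <<'E'
from h import *
delta([.436,.038,.107])
a=vision.get_image('scene')[120:300,180:440];b=vision.get_image('top')[120:360,190:430]
cv2.imwrite('pics/lift.png',np.hstack([cv2.resize(a,(400,300)),cv2.resize(b,(300,300))]))
E
```

```text
clock: 4.9
position: [0.4418, 0.0376, 0.107]
ee_rot: [-0.001, 0.067, 0.998, 0.0]
contact_force: [1.8, -1.4, -4.8]
width: 0.0277
gripper_force: 39.7
t 4.9 pos [0.4418 0.0376 0.107 ] w 0.02769810489538216 yaxis [ 0.133  0.991 -0.   ] z [-0.002  0.    -1.   ] F [ 1.84416386 -1.40554029 -4.81060859]
tool mm [ 5.8 -0.4 -0. ]
```

View pics/lift.png

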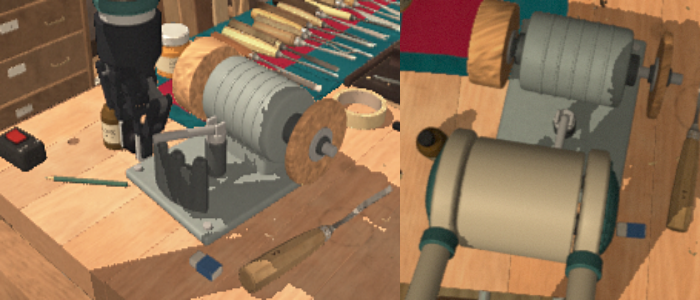

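```bash
python3 -m handwheel '[[[-0.2,6.7,0],[0,0,0.48],1],[[-0.2,6.7,0],[0,0,0.48],1],[[-0.2,6.7,0],[0,0,0.48],1],[[-0.2,6.7,0],[0,0,0.48],1],[[-0.2,6.7,0],[0,0,0.48],1],[[-0.2,6.7,0],[0,0,0.48],1],[[-0.2,6.7,0],[0,0,0.48],1],[[-0.2,6.7,0],[0,0,0.48],1],[[0,0,0],[0,0,0],1],[[0,0,0],[0,0,0],1]]' 40
python3 - <<'E'
from h import *
delta([.4592,.0877,.107])
a=vision.get_image('scene')[120:300,180:440]
cv2.imwrite('pics/swing.png',cv2.resize(a,(780,540),interpolation=cv2.INTER_CUBIC))
E
```

```text
clock: 6.25
position: [0.4586, 0.0882, 0.1068]
ee_rot: [-0.002, 0.264, 0.964, -0.0]
contact_force: [-3.1, 1.4, -3.8]
width: 0.0275
gripper_force: 39.8
t 6.25 pos [0.4586 0.0882 0.1068] w 0.027483353415509105 yaxis [ 0.51   0.86  -0.001] z [-0.004  0.001 -1.   ] F [-3.10016633  1.36041936 -3.77912927]
tool mm [-0.7 -0.1 -0.2]
```

View pics/swing.png

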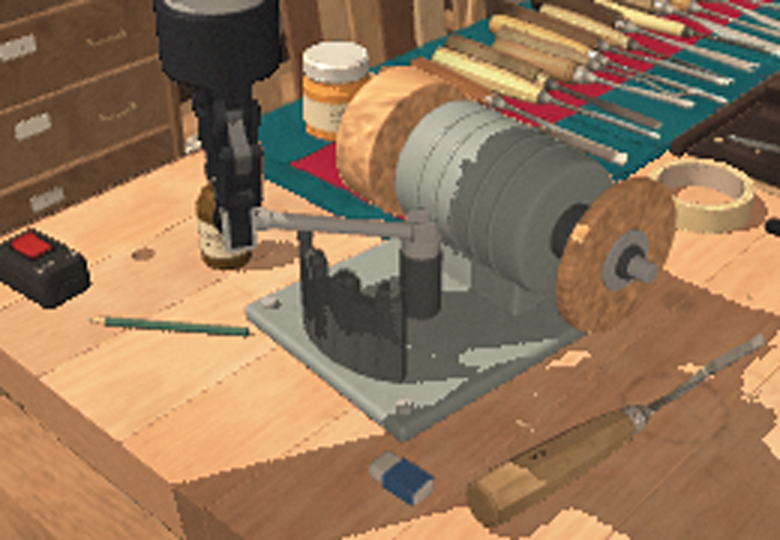

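The rod is raised and lies over the left (broad-wheel side) notch. Lowering.

```bash
python3 -m handwheel '[[[2,0,7],[0,0,0],1],[[1.5,0,8],[0,0,0],1],[[1.5,0,8],[0,0,0],1],[[1,0,8],[0,0,0],1],[[0.5,0,6],[0,0,0],1],[[0,0,5],[0,0,0],1],[[0,0,0],[0,0,0],1],[[0,0,0],[0,0,0],1]]' 40
python3 - <<'E'
from h import *
delta([.4592-.0056,.0877+.0033,.0656])
E
```

```text
clock: 7.3
position: [0.4552, 0.0913, 0.0659]
ee_rot: [0.0, 0.265, 0.964, 0.0]
contact_force: [-5.5, 3.0, 5.9]
width: 0.0279
gripper_force: 40.3
t 7.3 pos [0.4552 0.0913 0.0659] w 0.027907004397372242 yaxis [0.511 0.86  0.001] z [ 0.001  0.001 -1.   ] F [-5.45703434  3.02982547  5.92031785]
tool mm [ 1.2 -1.1  0.3]
```

```bash
python3 -m handwheel '[[[0,0,0],[0,0,0],0.3],[[0,0,0],[0,0,0],0],[[0,0,0],[0,0,0],-0.4],[[0,0,0],[0,0,0],-0.5],[[0,0,0],[0,0,0],-0.5],[[0,0,0],[0,0,0],-0.5],[[0,0,-15],[0,0,0],-0.5],[[0,0,-25],[0,0,0],-0.5],[[0,0,-35],[0,0,0],-0.5],[[0,0,-35],[0,0,0],-0.5],[[0,0,-35],[0,0,0],-0.5],[[0,0,-20],[0,0,0],-0.5],[[0,0,0],[0,0,0],-0.5],[[0,0,0],[0,0,0],-0.5]]' 40
python3 - <<'E'
from h import *
s,R=delta([.454,.091,.066])
w=vision.camera_params('wrist');H=np.array(w['hand_eye']);K=w['intrinsics']
im=vision.get_image('wrist');T=np.eye(4);T[:3,:3]=R;T[:3,3]=s['position']
for p in([.4542,.0905,.085],):
    c=np.linalg.inv(T@H)@[*p,1];u=K@c[:3];print('pred',u[:2]/u[2])
a=vision.get_image('scene')[150:280,230:420]
cv2.imwrite('pics/end.png',np.hstack([cv2.resize(a,(400,300)),cv2.resize(im[100:400,120:520],(400,300))]))
E
```

```text
clock: 9.05
position: [0.4541, 0.0911, 0.2293]
ee_rot: [-0.001, 0.265, 0.964, -0.0]
contact_force: [-0.8, -0.2, -0.3]
width: 0.0638
gripper_force: 0.0
t 9.05 pos [0.4541 0.0911 0.2293] w 0.06379530363266256 yaxis [ 0.51   0.86  -0.001] z [-0.002  0.    -1.   ] F [-0.78636186 -0.18679999 -0.26176254]
tool mm [ -0.2  -0.  163.3]
pred [319.41957595 185.57987551]
```

View pics/end.png

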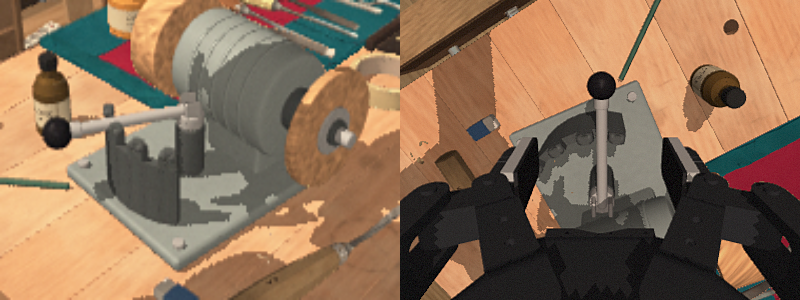

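The wrist view has the ball at about (320,185), against (319,186) predicted for the home position. In the scene view it is at about (257,208), which I use to check the height.

```bash
python3 - <<'E'
from h import *
cv2.imwrite('pics/scene1.png',vision.get_image('scene'))
b,st=blob('scene',(257,208),11);print(b,st)
for z in(.085,.09,.1):print(z,atz('scene',b,z))
p=vision.camera_params('scene')
for z in(.085,.095):print(cv2.projectPoints(np.array([[.4542,.0905,z]]),p['rvec'],p['tvec'],p['intrinsics'],None)[0].ravel())
E
```

```text
[256.62962963 207.31111111] [  4   4  14  13 135]
0.085 [0.45543089 0.09183015 0.085     ]
0.09 [0.45084202 0.08576109 0.09      ]
0.1 [0.44166429 0.07362298 0.1       ]
[256.58883499 207.78820914]
[256.20372861 203.81012674]
```

Height is consistent with z = 0.085 (within about 1 mm), so the lever is fully home.

```bash
python3 -c "from rig import manip;print(manip.sign_off())"
```

```text
the job is handed in; nothing more can be done
None
```

The drive lever is down in the left end notch, on the broad wheel's side. The ball measures within about 1–2 mm of its home position at 85 mm height. The gripper has let go and is clear above it, and the job was handed in at about 9 s.

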